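Face the tin to the scanner, focus four clicks and hold

TASK

Turn the parts tin where it stands on the scan pad so that its barcode label squarely faces the scanner's dark window, and leave it standing upright on the pad. Then take the orange post of the ratchet focus lever and swing the lever from its rest stop four clicks, not on into a fifth; it springs back if let go, so finish while still holding it by the post in the fourth notch. Leave the other things on the bench where they are.

Things in the scene. Friction and masses are not known exactly. Their poses are not given: they have to be found in the camera images.
- tin_center (a point): centre (half-way up) of the loose parts tin: upright aluminium cylinder 54 mm in diameter, 100 mm tall, about 0.2 kg, with a blue lid. Its x axis points out through the middle of the white barcode label on its side; an orange stripe on the lid runs from the lid's middle to the rim on the label side (same x direction); z up.
- pad_center (a point): centre of the white scan pad (a flat 76 mm disc with a black border) on top of the station's grey base plate, 10 mm above the bench; the tin stands here, up to 8 mm off centre. Same axes as scan_window. The pad is 90 mm from the window.
- scan_window (a point): middle of the dark window with a red line, on the upright +y face of the grey scanner head (80 mm in x, 70 mm in y; top 124 mm above the bench); the window looks along +y of this frame, at the pad; 68 mm above the bench. Station axes: x away from the robot, y to its left, turned by the station's yaw (within 0.3 rad). The station is bolted down.
- lever_pivot (a point): on the vertical axis of the focus lever, at the height of its bar (45 mm above the bench), over the round blue housing (120 mm in diameter, top 32 mm) at the -y end of the station. Axes of the station; pad_center lies at -30 mm in x, +255 mm in y from it, scan_window at -30, +165 mm.
- post_grip (a point): grip point of the orange upright post on the end of the lever, 110 mm from the pivot axis: round, 16 mm in diameter, its top 101 mm and the lever bar's top 49 mm above the bench; this point is 82 mm above the bench. It turns with the lever; its x axis points from the post to the pivot.
- focus_lever (a joint): lever angle, rad. 0 = rest stop, pointing to -x of the station; grows counter-clockwise seen from above (to -y), far stop 1.42. Notch n at 0.2 n (7 clicks in all), crests half-way between. A spring returns it from any notch. Push at the post 2 to 10 N: within 0.04 rad past each notch it steps up 3 to 6 N (the click felt), then falls steadily until the next notch.
- parcel_mid (a point): bystander: cardboard parcel 150 x 110 x 80 mm; point at its centre, 40 mm up.
- tape_roll: bystander: amber roll of packing tape lying flat, 100 mm in diameter, 48 mm tall; origin under its centre.
- screwdriver_grip (a point): bystander: screwdriver lying on the bench; point near the middle of its handle.
- spray_can: bystander: green can, 60 mm in diameter, 160 mm tall; origin under its centre.
There are look-alikes about, which are no part of the job. What is shaped like the part that bears tin_center but red is not meant.

How it is judged:
By the outcome, as a careful person would: the job done as asked, in the order asked, and still so for the second after the job is handed in, while the arm keeps its last pose, push and grip.
It also fails if it takes over 64 s, if anything falls off the work surface, if the arm or the gripper's body presses on something with over 40 N, if the wrist force passes 120 N, or if a joint passes its speed limit or range.

ROBOT

A 6-joint arm with a two-finger parallel gripper is mounted at the origin on the work surface. World frame = base frame: x ahead of the robot, y to its left, z up, the work surface at z = 0. Lengths are in mm, angles in rad, forces in N, time in s.
With the tool pointing down it reaches from about 275 to 750 mm from the base axis. Payload 10.2 kg.
Tool frame: the origin (TCP) lies at the very end of the fingers, on their centre line; the grasp point (between the pads) lies 19 mm behind it (ctrl.grip_depth is the distance from the TCP to the grasp point, in mm); z points along the fingers, x is the direction in which the jaws open and shut, and the axes are right-handed (so a half turn about z gives the same grasp; the last joint's range is limited). The gripper opens to 85 mm and grips with 20 to 120 N. Pads are 22 mm wide; open, the fingers measure 114 mm over their backs; the gripper's body (76 mm by 85 mm) begins 54 mm behind the grasp point. The pads swing forward as they close: fully open they stand 13 mm farther back than shut.
Start: joints at [-1.426, 0.313, 1.498, -0, 1.331, -0.223], TCP at [188.759, -489.899, 231.294] pointing down, gripper open.
Joint ranges: [-2.94, 2.94], [-0.97, 2.17], [0.19, 2.56], [-1.23, 4.37], [0.02, 3.11], [-2.88, 2.88]. Speed limits (rad/s): [2.39, 2.39, 3.01, 3.14, 3.14, 3.14].

INTERFACE

Orientations are given as a unit quaternion [w, x, y, z].
In Python, from rig import ctrl gives the robot as it stands.
- The arm moves only by the tool play_rows, never from a script. Its argument "motion" is a list of rows, each a list of 2 entries, a list of its own where there are three numbers: the shift along the tool's x, y, z in mm, then the turn, a rotation vector about the tool's x, y, z in degrees. A call has 1 to 20 rows; each row shifts and turns the commanded pose from where the row before left it, along the tool's axes as they then stand; what a row does not reach is not made up. A row lasts 1/12 s, in which the tool goes at most 41.7 mm and 7.16 degrees, less where a joint would pass 70% of its speed; a pose out of reach is approached as far as the arm can. A call with a gripper value outside its range is refused whole. "fingers" is the finger opening in mm, from 0 to 85.4, set as the call begins (left out, the last holds). The fingers move at their own pace and stop on an object; "squeeze" is the grip in N (left out, the last holds). Time passes only in rows, so rows that do not move let the fingers close. It gives the time, the measured TCP pose, the force and the opening at its end, in the units of the state.
- ctrl.sense(): the state, without advancing time (a new reading comes with each control period).
- ctrl.capture(name): name is "scene" or "top" or "wrist"; returns the picture (420x560x3 uint8, red, green, blue); there is no depth.
- ctrl.get_calibration(name): a dict with "K" (3x3 intrinsics, pixels), "R" (3x3) and "t" (3): a world point X has camera coordinates R X + t; the wrist camera has in their place "tool_from_camera" (4x4, takes a point from camera to tool coordinates, whose origin is the TCP and whose axes are the tool frame's). Camera axes: x right, y down, z forward; pixel columns grow to the right and rows downward; lengths in mm; the calibration is good to about 2 mm. A picture is of the moment at which its call begins: read the wrist's pose just before it. get_calibration takes no time and is no camera call.
- ctrl.finish_job(): hands the job in, once; it reports no verdict.
Trained networks look in the newest picture that a camera, given by its name, has taken for a name from the list of things; names that differ only in an ending like _2 or _b are one class to them, and where a whole thing is asked for, a point or a joint stands for the part that bears it (a point fixed in the world has none). Each returns a list of dicts, best first, with "p" (0 to 1); they miss things now and then, are a little off and sometimes report something else, mostly with a low value. They report only what shows in the picture. A call takes as long as a camera call. They do not tell look-alikes from the thing itself.
- ctrl.spot_in(camera, name): "position" ([column, row] as shares, 0 to 1, of the picture: columns of its width, rows of its height, amid what is visible of it).
The state is a dict: "time_s": time; "joints": joint angles; "dq": joint speeds; "tau": joint torques, N m; "eef_pos": TCP position; "ee_rot": TCP orientation; "force": force on the tool from outside, world axes, zero at the start; "wrist_torque": the same for the moment, N m; "grip_width": opening from 0.0 (shut) to 1.0 (fully open).
Only numpy, scipy, OpenCV 4.12 (cv2) and the standard library are available. Lean on these libraries where they do the work, as an engineer would, in place of code of your own. Each camera call takes 0.05 s, during which the arm holds its last target. There are 200 camera calls.

## Working session

There is one attempt and no reset: what is moved stays moved. The work goes in short steps, Python scripts to look and compute and a tool call to move; the robot and the scene stay as the last step left them, time stands still between calls to the robot, and variables do not carry over. Pictures are saved under pics/ and viewed, about 8 in all and at most 12, crops included, and the job is handed in when it is done.

Besides the shell and the picture viewer there is one more tool, called after ">>>" as a command line: name --argument value ..., lists and objects as JSON in quotes. play_rows: Moves the arm, as the interface text tells. Its arguments: {"type":"object","properties":{"motion":{"type":"array"},"fingers":{"type":"number"},"squeeze":{"type":"number"}},"required":["motion"]}

```bash
mkdir -p pics; python3 - <<'E'
from rig import ctrl
import cv2,json,numpy as np
for c in ["scene","top"]:
    im=ctrl.capture(c); cv2.imwrite(f"pics/{c}0.png",im[:,:,::-1])
    k=ctrl.get_calibration(c); print(c,{a:np.round(b,4).tolist() for a,b in k.items()})
    for n in ["tin_center","post_grip","focus_lever","tape_roll","spray_can"]:
        print(n,[(round(d['p'],2),np.round(np.array(d['position'])*[560,420],1).tolist()) for d in ctrl.spot_in(c,n)])
print(ctrl.sense())
print(ctrl.get_calibration("wrist"))
E
```

```text
scene {'K': [[499.193, 0.0, 273.4842], [0.0, 499.193, 207.3811], [0.0, 0.0, 1.0]], 'R': [[0.8196, 0.5728, 0.0078], [0.4909, -0.6952, -0.5252], [-0.2954, 0.4343, -0.851]], 't': [-452.8418, -230.3414, 1559.173]}
tin_center [(0.81, [314.1, 183.0]), (0.58, [381.2, 194.0])]
post_grip [(0.58, [251.6, 241.3])]
focus_lever [(0.83, [251.2, 245.4])]
tape_roll [(0.86, [269.9, 128.8])]
spray_can [(0.69, [378.9, 139.4])]
top {'K': [[421.7734, 0.0, 275.0149], [0.0, 421.7734, 211.8902], [0.0, 0.0, 1.0]], 'R': [[0.0116, -0.9999, -0.0049], [-0.9961, -0.0112, -0.0881], [0.088, 0.0059, -0.9961]], 't': [-47.1462, 570.0885, 1185.5855]}
tin_center [(0.66, [182.2, 142.1])]
post_grip [(0.82, [297.3, 212.9])]
focus_lever [(0.91, [298.4, 216.7])]
tape_roll [(0.59, [170.1, 293.0])]
spray_can [(0.84, [132.0, 173.7])]
{'time_s': 0.6, 'joints': array([-1.42640599e+00,  3.12902819e-01,  1.49771188e+00, -1.74100800e-05,
        1.33096522e+00, -2.23397156e-01]), 'dq': array([-0.00107435, -0.00022943,  0.001148  ,  0.00011565,  0.00121852,
        0.00062253]), 'tau': array([-5.44605209e-04, -4.12035692e+01, -2.5983
[... 199 characters left out ...]
01, -1.89040541e-06]), 'force': array([-0.09065431, -0.01196166, -0.09354072]), 'wrist_torque': array([-0.00095281,  0.03266384, -0.06024919]), 'grip_width': 0.9969291775425615}
{'K': array([[372.3254332 ,   0.        , 278.87553883],
       [  0.        , 372.3254332 , 216.00843552],
       [  0.        ,   0.        ,   1.        ]]), 'tool_from_camera': array([[ 9.99997725e-01, -2.10681321e-03, -3.34039344e-04,
         7.43374913e-02],
       [ 2.12129916e-03,  9.65712645e-01,  2.59604676e-01,
        -6.61721863e+01],
       [-2.24352543e-04, -2.59604794e-01,  9.65714917e-01,
        -1.41724504e+02],
       [ 0.00000000e+00,  0.00000000e+00,  0.00000000e+00,
         1.00000000e+00]])}
```

```bash
python3 - <<'E'
import cv2,numpy as np
a=cv2.imread("pics/scene0.png");b=cv2.imread("pics/top0.png")
cv2.imwrite("pics/top_big.png",cv2.resize(b[60:360,80:480],None,fx=2,fy=2,interpolation=cv2.INTER_CUBIC))
cv2.imwrite("pics/scene_big.png",cv2.resize(a[80:380,120:520],None,fx=2,fy=2,interpolation=cv2.INTER_CUBIC))
E
```

```text
(no output)
```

View pics/top_big.png

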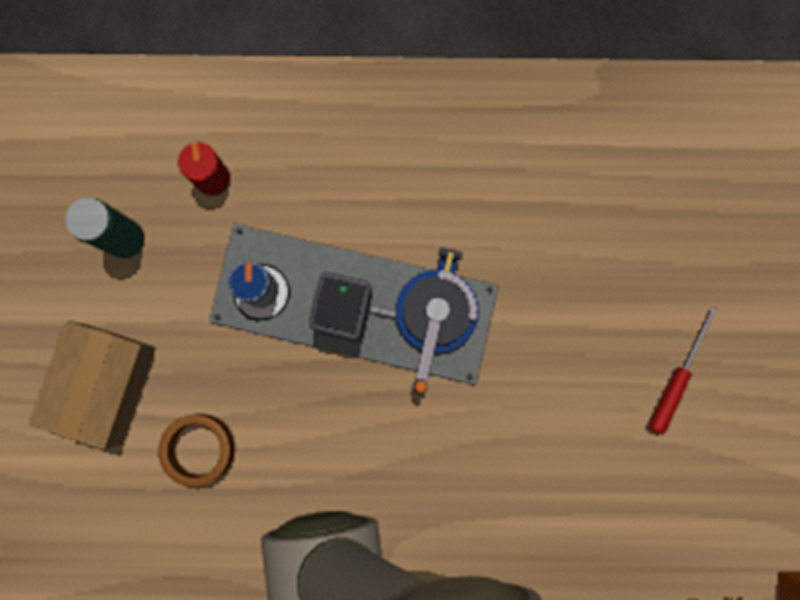

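View pics/scene_big.png

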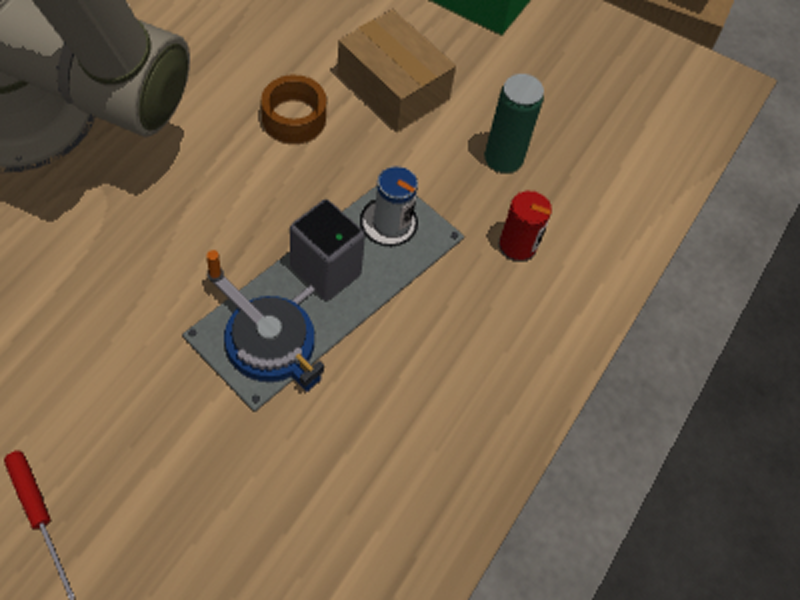

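The wanted tin is the blue-lidded one on the pad: top crop (250,281), scene crop (397,185). The look-alike is the red can, at top (200,160) and scene (527,225). The orange post is at top (421,386), scene (214,262). Next I compute positions.

```bash
cat > h.py <<'E'
import numpy as np,cv2
from rig import ctrl
from scipy.spatial.transform import Rotation as Rn
def cam(n,s=None):
    k=ctrl.get_calibration(n); K=np.array(k['K'])
    if n!='wrist': return K,np.array(k['R']),np.array(k['t'])
    s=s or ctrl.sense(); q=s['ee_rot']; T=np.eye(4); T[:3,:3]=Rn.from_quat([q[1],q[2],q[3],q[0]]).as_matrix(); T[:3,3]=s['eef_pos']
    M=np.linalg.inv(T@np.array(k['tool_from_camera'])); return K,M[:3,:3],M[:3,3]
def back(c,uv,z):
    K,R,t=c; d=R.T@np.linalg.solve(K,[uv[0],uv[1],1]); o=-R.T@t
    return o+d*(z-o[2])/d[2]
def proj(c,X):
    K,R,t=c; p=K@(R@np.asarray(X)+t); return p[:2]/p[2]
def blobs(im,kind,minA=8):
    h=cv2.cvtColor(im,cv2.COLOR_RGB2HSV).astype(int); H,S,V=h[...,0],h[...,1],h[...,2]
    m={'blue':(H>100)&(H<125)&(S>150)&(V>50),'orange':(H>5)&(H<17)&(S>190)&(V>120)}[kind]
    n,l,st,ce=cv2.connectedComponentsWithStats(m.astype(np.uint8),connectivity=8)
    return [(st[i].tolist(),ce[i].round(1).tolist()) for i in range(1,n) if st[i][4]>=minA]
E
python3 - <<'E'
from h import *
for n in ['top','scene']:
    c=cam(n); im=cv2.imread(f'pics/{n}0.png')[:,:,::-1]
    for k in ['blue','orange']:
        print(n,k,[b for b in blobs(im,k)])
c=cam('top'); f=lambda u,v,z:back(c,(u/2+80,v/2+60),z).round(1)
print('hub',f(437,309,52),'post',f(421,386,101),'lid',f(250,281,110),'pad?',f(262,291,10))
P={k:f(u,v,10) for k,u,v in [('a',239,230),('b',217,317),('c',490,289),('d',470,377)]}; print(P)
for k,(p,q) in {'ac':'ac','bd':'bd'}.items():
    d=P[p]-P[q]; print(k,np.arctan2(-d[0],d[1]),np.hypot(*d[:2]))
E
```

```text
top blue [([299, 190, 3, 5, 10], [300.3, 192.0]), ([306, 191, 2, 5, 8], [306.4, 192.6]), ([195, 193, 18, 16, 181], [203.5, 201.3]), ([278, 196, 21, 39, 151], [284.3, 214.4]), ([298, 221, 20, 15, 74], [308.3, 229.6]), ([0, 302, 57, 81, 1011], [29.5, 340.1])]
top orange [([175, 132, 5, 9, 32], [177.4, 135.9]), ([203, 192, 2, 8, 13], [203.6, 196.1]), ([288, 251, 5, 5, 21], [290.0, 253.0]), ([486, 354, 51, 17, 174], [512.8, 356.7]), ([486, 365, 3, 10, 18], [487.3, 369.4])]
scene blue [([265, 3, 71, 65, 2092], [297.5, 37.0]), ([310, 164, 18, 14, 158], [317.7, 170.1]), ([319, 176, 9, 5, 10], [322.9, 178.8]), ([266, 231, 11, 29, 97], [273.2, 247.3]), ([232, 235, 40, 35, 223], [248.6, 259.3])]
scene orange [([319, 170, 8, 6, 16], [322.5, 172.5]), ([386, 182, 9, 6, 25], [390.0, 184.2]), ([224, 205, 5, 5, 20], [226.0, 207.1])]
hub [ 561.6 -106.7   52. ] post [454.3 -83.6 101. ] lid [591.6 146.6 110. ] pad? [588.5 146.1  10. ]
{'a': array([678. , 182.1,  10. ]), 'b': array([549.8, 210.5,  10. ]), 'c': array([ 595.1, -185.7,   10. ]), 'd': array([ 467.3, -157. ,   10. ])}
ac -0.2216896501500324 377.0268558073814
bd -0.2208287697293482 376.6463858846916
```

>>> play_rows --motion '[[[-22.5,-30.2,1.3],[0,0,0]],[[-22.5,-30.2,1.3],[0,0,0]],[[-22.5,-30.2,1.3],[0,0,0]],[[-22.5,-30.2,1.3],[0,0,0]],[[-22.5,-30.2,1.3],[0,0,0]],[[-22.5,-30.2,1.3],[0,0,0]],[[-22.5,-30.2,1.3],[0,0,0]],[[-22.5,-30.2,1.3],[0,0,0]],[[-22.5,-30.2,1.3],[0,0,0]],[[-22.5,-30.2,1.3],[0,0,0]],[[-22.5,-30.2,1.3],[0,0,0]],[[-22.5,-30.2,1.3],[0,0,0]],[[-22.5,-30.2,1.3],[0,0,0]],[[-22.5,-30.2,1.3],[0,0,0]],[[-22.5,-30.2,1.3],[0,0,0]],[[-22.5,-30.2,1.3],[0,0,0]],[[-22.5,-30.2,1.3],[0,0,0]],[[-22.5,-30.2,1.3],[0,0,0]],[[-22.5,-30.2,1.3],[0,0,0]],[[-22.5,-30.2,1.3],[0,0,0]]]' --fingers 85

```text
time_s: 2.27
eef_pos: [591.2, 149.1, 205.2]
ee_rot: [-0.0, 0.825, -0.566, 0.0]
force: [0.8, -0.5, 0.8]
grip_width: 0.999
```

>>> play_rows --motion '[[[0,0,0],[0,0,-7]],[[0,0,0],[0,0,-7]],[[0,0,0],[0,0,-7]],[[0,0,0],[0,0,-7]],[[0,0,0],[0,0,-7]],[[0,0,0],[0,0,-7]],[[0,0,0],[0,0,-7]],[[0,0,0],[0,0,0]],[[0,0,0],[0,0,0]],[[0,0,0],[0,0,0]]]'

```text
time_s: 3.1
eef_pos: [590.6, 147.2, 205.3]
ee_rot: [-0.0, 0.985, -0.175, -0.0]
force: [-1.2, 0.2, -0.3]
grip_width: 0.997
```

```bash
python3 - <<'E'
from h import *
s=ctrl.sense(); im=ctrl.capture('wrist'); cv2.imwrite('pics/w1.png',im[:,:,::-1])
c=cam('wrist',s); print(s['eef_pos'],s['ee_rot'],s['time_s'],s['force'],s['joints'])
for k in ['blue','orange']: print(k,blobs(im,k,30))
print([(round(d['p'],2),np.round(np.array(d['position'])*[560,420],1).tolist()) for d in ctrl.spot_in('wrist','tin_center')])
E
```

```text
[590.55111304 147.19217335 205.28552578] [-1.18972150e-05  9.84609224e-01 -1.74770350e-01 -2.47463434e-05] 3.1 [-1.2376051  0.2247878 -0.2706581] [5.19826319e-02 5.17524223e-01 1.26625023e+00 3.51444292e-05
 1.35786105e+00 4.03320251e-01]
blue [([248, 175, 67, 31, 1288], [278.2, 190.8]), ([354, 375, 30, 22, 248], [368.1, 387.1])]
orange []
[(0.89, [280.2, 203.3]), (0.84, [461.4, 25.0])]
```

View pics/w1.png

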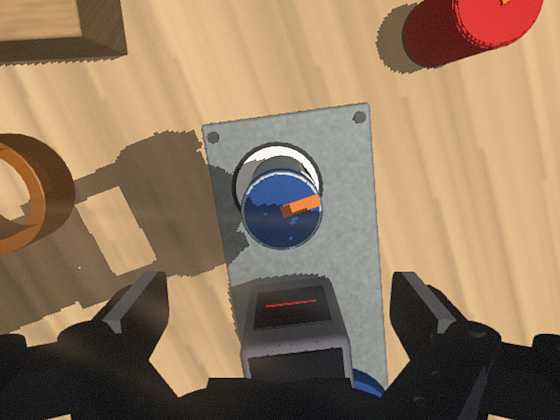

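The wrist view shows the blue lid at (282,210), its stripe pointing to (320,203), the scanner window's red line at (266–316, ~302), and the pad around (277,187). The red look-alike is at the top right. Next I fit the lid, stripe and station precisely.

```bash
python3 - <<'E'
from h import *
im=cv2.imread('pics/w1.png')[:,:,::-1].copy(); c=cam('wrist')
h=cv2.cvtColor(im,cv2.COLOR_RGB2HSV).astype(int);H,S,V=h[...,0],h[...,1],h[...,2]
def roi(m,u0,u1,v0,v1):
    r=np.zeros(m.shape,bool); r[v0:v1,u0:u1]=m[v0:v1,u0:u1]; return r
st=roi((H<20)&(S>150)&(V>120),270,330,190,225)
lid=roi(((H>100)&(H<128)&(S>110))|st,235,330,160,260)
lid=cv2.morphologyEx(lid.astype(np.uint8),cv2.MORPH_CLOSE,np.ones((7,7)))
cn=max(cv2.findContours(lid,0,1)[0],key=cv2.contourArea); hull=cv2.convexHull(cn)
e=cv2.fitEllipse(hull); print('ellipse',e)
C=back(c,e[0],110)
vs,us=np.nonzero(st); P=np.array([back(c,(u,v),110)[:2] for u,v in zip(us,vs)])
m=P.mean(0); w,vv=np.linalg.eigh(np.cov(P.T)); d=vv[:,1]; d*=np.sign(d@(m-C[:2]))
print('lid',C,'n',len(P),'mean dir',np.degrees(np.arctan2(*(m-C[:2])[::-1])),'pca',np.degrees(np.arctan2(d[1],d[0])),'mean r',np.hypot(*(m-C[:2])),np.sqrt(w))
red=roi(((H<8)|(H>172))&(S>150)&(V>90),240,340,280,330); v,u=np.nonzero(red); print('red n',len(u))
Q=np.array([back(c,(a,b),68)[:2] for a,b in zip(u,v)]);q=Q.mean(0);w,vv=np.linalg.eigh(np.cov(Q.T));d=vv[:,1]*np.sign(vv[0,1]);print('window',q,'yaw',np.arctan2(d[1],d[0]))
b=[back(c,x,10) for x in [(213,137),(360,117)]]; dd=b[1]-b[0];print('bolts',b,np.arctan2(dd[1],dd[0]))
hp=np.array([561.6,-106.7]);y=-.2215;X=np.array([np.cos(y),np.sin(y)]);Y=np.array([-X[1],X[0]])
print('win pred',hp-30*X+165*Y,'pad pred',hp-30*X+255*Y)
# plate edge (right) line
g=roi((S<60)&(V>60),200,390,100,400).astype(np.uint8)
for p in [((203,126),(225,240)),((369,103),(384,370))]:
    A,B=back(c,p[0],10),back(c,p[1],10);D=A-B;print('edge yaw',np.arctan2(-D[0],D[1]))
E
```

```text
ellipse ((281.2066955566406, 207.4734649658203), (77.38327026367188, 80.4876937866211), 87.26824951171875)
lid [595.12469818 153.93169418 110.        ] n 395 mean dir -12.122974282604416 pca -1.5774804461739256 mean r 13.493176297120325 [2.13103745 7.24655552]
red n 114
window [569.63766192  65.36060543] yaw -0.21808577408219262
bolts [array([552.6082713 , 212.03320212,  10.        ]), array([679.95655264, 183.48576964,  10.        ])] -0.2205225634058423
win pred [568.58231161  60.85968287] pad pred [588.3547017  148.66089352]
edge yaw -0.20768402066422592
edge yaw -0.23128776259557704
```

```bash
cat > tin.py <<'E'
from h import *
from scipy.optimize import least_squares
def tin(im,c,guess,show=None,r=27):
    """fit lid circle (z=110) by edge gradient and stripe direction in a rectified 0.2 mm/px view"""
    n=350; sc=0.2
    g=np.array([[(j-n/2)*sc+guess[0],(i-n/2)*sc+guess[1],110] for i in (0,n) for j in (0,n)])
    src=np.float32([[0,0],[n,0],[0,n],[n,n]]); dst=np.float32([proj(c,p) for p in g])
    M=cv2.getPerspectiveTransform(src,dst)
    w=cv2.warpPerspective(im,M,(n,n),flags=cv2.INTER_LINEAR|cv2.WARP_INVERSE_MAP)
    h=cv2.cvtColor(w,cv2.COLOR_RGB2HSV).astype(int);H,S=h[...,0],h[...,1]
    st=(H<22)&(S>120); bl=(H>98)&(H<130)&(S>90)
    yy,xx=np.mgrid[:n,:n]; X=(xx-n/2)*sc; Y=(yy-n/2)*sc
    best=max(((((bl|st)*np.where(np.hypot(X-a,Y-b)<r,1,-1)*(np.hypot(X-a,Y-b)<r+4)).sum()),a,b) for a in np.arange(-6,6.1,.5) for b in np.arange(-6,6.1,.5))
    a,b=best[1:]; m=st&(np.hypot(X-a,Y-b)<r)
    m=cv2.morphologyEx(m.astype(np.uint8),cv2.MORPH_OPEN,np.ones((7,7)))
    k,l,s_,_=cv2.connectedComponentsWithStats(m); i=1+np.argmax(s_[1:,4]); q=np.argwhere(l==i)[:,::-1]
    rect=cv2.minAreaRect(q.astype(np.float32)); P=(q-n/2)*sc; mm=P.mean(0)
    ev,vv=np.linalg.eigh(np.cov(P.T)); d=vv[:,1]; d*=np.sign(d@(mm-[a,b])); D=lambda v:np.degrees(np.arctan2(v[1],v[0]))
    if show: cv2.circle(w,(int(a/sc+n/2),int(b/sc+n/2)),int(r/sc),(0,255,0),1); cv2.imwrite(show,w[:,:,::-1])
    return dict(centre=(guess[0]+a,guess[1]+b),radial=D(mm-[a,b]),pca=D(d),rect=(rect[1][0]*sc,rect[1][1]*sc,rect[2]))
E
python3 - <<'E'
from tin import *
im=cv2.imread('pics/w1.png')[:,:,::-1].copy()
for r in (26.5,27,27.5): print(tin(im,cam('wrist'),(594,152),'pics/fit1.png',r))
t=cv2.imread('pics/top0.png')[:,:,::-1].copy(); print(tin(t,cam('top'),(591,147),'pics/fit1t.png'))
E
```

```text
{'centre': (np.float64(595.0), np.float64(153.0)), 'radial': np.float64(-9.273769041498579), 'pca': np.float64(-1.181671949716008), 'rect': (7.9792930603027346, 25.845220947265627, 88.8982925415039)}
{'centre': (np.float64(595.0), np.float64(153.5)), 'radial': np.float64(-11.509346471801841), 'pca': np.float64(-1.181671949716008), 'rect': (7.9792930603027346, 25.845220947265627, 88.8982925415039)}
{'centre': (np.float64(595.0), np.float64(153.5)), 'radial': np.float64(-11.509346471801841), 'pca': np.float64(-1.181671949716008), 'rect': (7.9792930603027346, 25.845220947265627, 88.8982925415039)}
{'centre': (np.float64(591.5), np.float64(149.5)), 'radial': np.float64(2.5023088472935426), 'pca': np.float64(-0.8959281830295303), 'rect': (7.774199676513672, 24.842037963867188, 89.34146118164062)}
```

View pics/fit1.png

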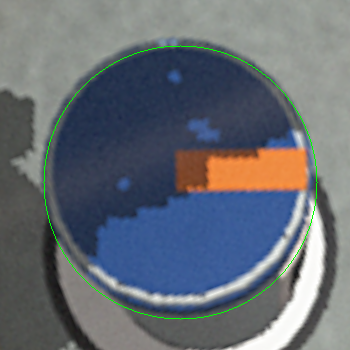

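The lid is centred near (594,150.5) and the stripe points about −1°. Station −y is at −102.6°, so the tool must turn about +101.5°. I go down now.

>>> play_rows --motion '[[[1.4,-3.5,10],[0,0,0]],[[0,0,20],[0,0,0]],[[0,0,20],[0,0,0]],[[0,0,20],[0,0,0]],[[0,0,20],[0,0,0]],[[0,0,20],[0,0,0]],[[0,0,15],[0,0,0]],[[0,0,10],[0,0,0]],[[0,0,4],[0,0,0]],[[0,0,0],[0,0,0]],[[0,0,0],[0,0,0]]]'

```text
time_s: 4.12
eef_pos: [593.5, 150.1, 66.9]
ee_rot: [-0.0, 0.985, -0.173, 0.0]
force: [1.0, -0.5, 0.5]
grip_width: 0.994
```

>>> play_rows --motion '[[[0,0,0],[0,0,0]],[[0,0,0],[0,0,0]],[[0,0,0],[0,0,0]],[[0,0,0],[0,0,0]],[[0,0,0],[0,0,0]],[[0,0,0],[0,0,0]],[[0,0,0],[0,0,0]],[[0,0,0],[0,0,0]],[[0,0,0],[0,0,0]],[[0,0,0],[0,0,0]],[[0,0,0],[0,0,0]],[[0,0,0],[0,0,0]]]' --fingers 45 --squeeze 30

```text
time_s: 5.12
eef_pos: [593.4, 150.0, 67.2]
ee_rot: [-0.0, 0.985, -0.173, 0.001]
force: [-1.6, 0.0, 5.3]
grip_width: 0.625
```

>>> play_rows --motion '[[[0,0,0],[0,0,3.5]],[[0,0,0],[0,0,7]],[[0,0,0],[0,0,7]],[[0,0,0],[0,0,7]],[[0,0,0],[0,0,7]],[[0,0,0],[0,0,7]],[[0,0,0],[0,0,7]],[[0,0,0],[0,0,7]],[[0,0,0],[0,0,7]],[[0,0,0],[0,0,7]],[[0,0,0],[0,0,7]],[[0,0,0],[0,0,7]],[[0,0,0],[0,0,7]],[[0,0,0],[0,0,7]],[[0,0,0],[0,0,7]],[[0,0,0],[0,0,0]],[[0,0,0],[0,0,0]],[[0,0,0],[0,0,0]]]'

```text
time_s: 6.62
eef_pos: [593.6, 149.8, 67.2]
ee_rot: [0.001, -0.489, 0.872, -0.001]
force: [-0.9, -0.9, 6.2]
grip_width: 0.628
```

>>> play_rows --motion '[[[0,0,0],[0,0,0]],[[0,0,0],[0,0,0]],[[0,0,0],[0,0,0]],[[0,0,0],[0,0,0]],[[0,0,0],[0,0,0]],[[0,0,0],[0,0,0]]]' --fingers 85

```text
time_s: 7.12
eef_pos: [593.0, 150.0, 66.2]
ee_rot: [-0.0, -0.489, 0.872, 0.0]
force: [-0.4, -0.9, -0.2]
grip_width: 0.998
```

>>> play_rows --motion '[[[0,0,-10],[0,0,0]],[[0,0,-20],[0,0,0]],[[0,0,-20],[0,0,0]],[[0,0,-20],[0,0,0]],[[0,0,-20],[0,0,0]],[[0,0,-20],[0,0,0]],[[0,0,-20],[0,0,0]],[[0,0,-10],[0,0,0]],[[0,0,0],[0,0,0]],[[0,0,0],[0,0,0]]]'

```text
time_s: 7.95
eef_pos: [593.0, 150.0, 206.1]
ee_rot: [0.0, -0.489, 0.872, 0.0]
force: [0.0, 0.0, 0.9]
grip_width: 0.998
```

```bash
python3 - <<'E'
from tin import *
s=ctrl.sense(); im=ctrl.capture('wrist'); cv2.imwrite('pics/w2.png',im[:,:,::-1])
c=cam('wrist',s); print(s['eef_pos'],s['ee_rot'],s['time_s'],s['joints'])
print(tin(im.copy(),c,(594,150),'pics/fit2.png'))
t=ctrl.capture('top');cv2.imwrite('pics/top2.png',t[:,:,::-1])
w=cv2.resize(cv2.imread('pics/fit2.png'),(420,420)); cv2.imwrite('pics/v2.png',np.hstack([im[:,:,::-1][:,:370],w]))
E
```

```text
[592.95750126 149.98199494 206.07227859] [ 1.66787260e-07 -4.89168100e-01  8.72189526e-01  1.59059813e-05] 7.95 [5.64184942e-02 5.23771022e-01 1.25435316e+00 2.93544667e-05
 1.36348215e+00 2.17573372e+00]
{'centre': (np.float64(597.5), np.float64(148.0)), 'radial': np.float64(-114.11352143175971), 'pca': np.float64(-102.34234357723787), 'rect': (26.202032470703127, 8.180194091796876, 77.7748794555664)}
```

View pics/v2.png

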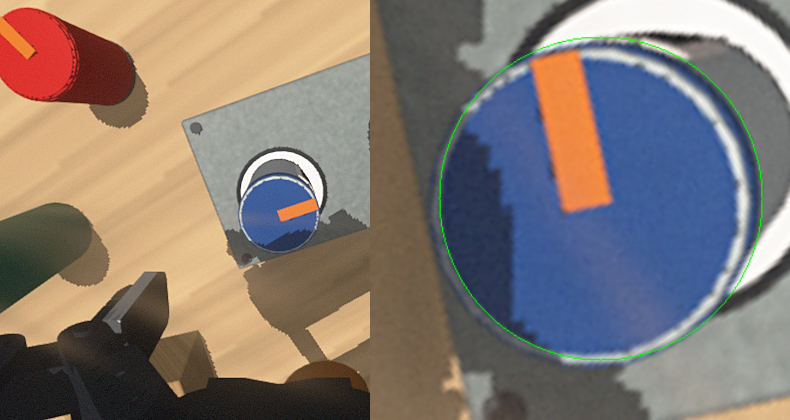

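The turn worked: the stripe is at −102.3° against a target of −102.6°, and the tin is upright on the pad. On to the lever.

>>> play_rows --motion '[[[33.7,-0.5,0],[0,0,0]],[[33.7,-0.5,0],[0,0,0]],[[33.7,-0.5,0],[0,0,0]],[[33.7,-0.5,0],[0,0,0]],[[33.7,-0.5,0],[0,0,0]],[[33.7,-0.5,0],[0,0,0]],[[33.7,-0.5,0],[0,0,0]],[[33.7,-0.5,0],[0,0,0]],[[0,0,0],[0,0,-6.3]],[[0,0,0],[0,0,-6.3]],[[0,0,0],[0,0,-6.2]],[[0,0,0],[0,0,0]],[[0,0,0],[0,0,0]],[[0,0,0],[0,0,0]]]'

```text
time_s: 9.22
eef_pos: [455.8, -82.0, 205.8]
ee_rot: [-0.0, -0.624, 0.781, 0.0]
force: [-0.6, -0.2, 0.6]
grip_width: 0.999
```

```bash
python3 - <<'E'
from tin import *
s=ctrl.sense(); im=ctrl.capture('wrist'); cv2.imwrite('pics/w3.png',im[:,:,::-1])
c=cam('wrist',s); print(s['eef_pos'],s['ee_rot'],s['time_s'],s['joints'])
for b in blobs(im,'orange',20): print(b, back(c,b[1],101),back(c,b[1],82))
print([(round(d['p'],2),np.round(np.array(d['position'])*[560,420],1).tolist()) for d in ctrl.spot_in('wrist','post_grip')])
E
```

```text
[455.7629432  -81.96990695 205.8181015 ] [-2.18327491e-04 -6.23929986e-01  7.81480088e-01  4.42352704e-04] 9.2167 [-4.31818426e-01  2.00046549e-01  1.71351775e+00  7.05164133e-06
  1.22901493e+00  1.36224853e+00]
([269, 204, 9, 12, 30], [271.5, 208.9]) [461.64359041 -77.75120574 101.        ] [457.11297354 -76.3176166   82.        ]
([280, 207, 10, 14, 58], [285.6, 211.9]) [457.43166878 -86.66333814 101.        ] [452.57637349 -85.91674589  82.        ]
[(0.67, [279.8, 62.7])]
```

View pics/w3.png

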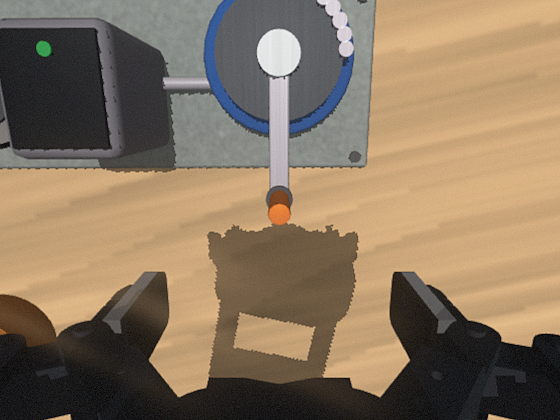

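The post top is at (279.5,214) and the hub at (279,53), with the lever straight along the image column.

```bash
python3 - <<'E'
from h import *
c=cam('wrist'); p=back(c,(279.3,214),101); h=[back(c,(279,53),z) for z in (49,55)]
print(p,h); 
for x in h: d=x-p; print(np.hypot(*d[:2]),np.degrees(np.arctan2(d[1],d[0])))
E
```

```text
[457.04434609 -82.17515191 101.        ] [array([ 564.38475275, -106.46262747,   49.        ]), array([ 563.50282308, -106.25788589,   55.        ])]
110.05382488165807 -12.749401473287035
109.14845578085284 -12.746743747332788
```

>>> play_rows --motion '[[[0,-1.2,13],[0,0,0]],[[0,0,20],[0,0,0]],[[0,0,20],[0,0,0]],[[0,0,20],[0,0,0]],[[0,0,20],[0,0,0]],[[0,0,20],[0,0,0]],[[0,0,15],[0,0,0]],[[0,0,10],[0,0,0]],[[0,0,4],[0,0,0]],[[0,0,0],[0,0,0]]]' --fingers 60

```text
time_s: 10.15
eef_pos: [456.8, -82.2, 63.7]
ee_rot: [-0.0, -0.625, 0.781, 0.001]
force: [-0.1, 0.7, 0.8]
grip_width: 0.703
```

>>> play_rows --motion '[[[0,0,0],[0,0,0]],[[0,0,0],[0,0,0]],[[0,0,0],[0,0,0]],[[0,0,0],[0,0,0]],[[0,0,0],[0,0,0]],[[0,0,0],[0,0,0]],[[0,0,0],[0,0,0]],[[0,0,0],[0,0,0]],[[0,0,0],[0,0,0]],[[0,0,0],[0,0,0]],[[0,0,0],[0,0,0]],[[0,0,0],[0,0,0]],[[0,0,0],[0,0,0]]]' --fingers 5 --squeeze 60

```text
time_s: 11.23
eef_pos: [457.4, -82.4, 64.9]
ee_rot: [0.0, -0.625, 0.781, -0.0]
force: [-0.6, 1.7, 6.8]
grip_width: 0.167
```

```bash
cat > lev.py <<'E'
from h import *
s=ctrl.sense(); P=np.array([564.3,-106.4]); d=s['eef_pos'][:2]-P
th=np.arctan2(d[1],d[0])-(np.pi-.2215); th=(th+np.pi)%(2*np.pi)-np.pi
q=s['ee_rot']; a=np.degrees(2*np.arctan2(q[2],q[1]))
f=s['force']; t=np.array([-d[1],d[0]])/np.hypot(*d)
print('theta',round(th,4),'r',np.hypot(*d).round(1),'toolx',(a+180)%360-180,'Ft',(f[:2]@t).round(2),'F',f.round(1),'tq',s['wrist_torque'].round(2),s['eef_pos'].round(1),s['grip_width'],s['time_s'])
E
python3 lev.py
```

```text
theta 0.0004 r 109.6 toolx -102.63018256173177 Ft -1.49 F [-0.6  1.7  6.8] tq [ 0.34  0.07 -0.02] [457.4 -82.4  64.9] 0.1671187158380767 11.2333
```

>>> play_rows --motion '[[[5.5,-0.14,0],[0,0,-2.865]],[[5.5,-0.14,0],[0,0,-2.865]],[[5.5,-0.14,0],[0,0,-2.865]],[[5.5,-0.14,0],[0,0,-2.865]],[[0,0,0],[0,0,0]],[[0,0,0],[0,0,0]],[[0,0,0],[0,0,0]]]'

```text
time_s: 11.82
eef_pos: [454.8, -103.9, 64.9]
ee_rot: [0.001, -0.7, 0.714, -0.0]
force: [0.2, 4.1, 7.0]
grip_width: 0.169
```

```bash
python3 lev.py
```

```text
theta 0.1984 r 109.6 toolx -91.18643019000729 Ft -4.08 F [0.2 4.1 7. ] tq [ 0.73 -0.05 -0.05] [ 454.8 -103.9   64.9] 0.16940468097446446 11.8167
```

>>> play_rows --motion '[[[5.5,-0.14,0],[0,0,-2.865]],[[5.5,-0.14,0],[0,0,-2.865]],[[5.5,-0.14,0],[0,0,-2.865]],[[5.5,-0.14,0],[0,0,-2.865]],[[5.5,-0.14,0],[0,0,-2.865]],[[5.5,-0.14,0],[0,0,-2.865]],[[5.5,-0.14,0],[0,0,-2.865]],[[5.5,-0.14,0],[0,0,-2.865]],[[0,0,0],[0,0,0]],[[0,0,0],[0,0,0]],[[0,0,0],[0,0,0]]]'

```text
time_s: 12.73
eef_pos: [462.6, -146.5, 64.8]
ee_rot: [-0.001, 0.828, -0.561, -0.0]
force: [-0.1, 6.5, 7.5]
grip_width: 0.168
```

```bash
python3 lev.py
```

```text
theta 0.5967 r 109.3 toolx -68.26086519643127 Ft -6.07 F [-0.1  6.5  7.5] tq [ 1.1  -0.08 -0.04] [ 462.6 -146.5   64.8] 0.1676741331683807 12.7333
```

>>> play_rows --motion '[[[2.2,-0.02,0],[0,0,-1.146]],[[0,0,0],[0,0,0]],[[0,0,0],[0,0,0]]]'

```text
time_s: 12.98
eef_pos: [463.1, -148.1, 64.7]
ee_rot: [-0.001, 0.833, -0.553, -0.001]
force: [-0.4, 10.0, 8.0]
grip_width: 0.17
```

```bash
python3 lev.py
```

```text
theta 0.612 r 109.4 toolx -67.11328137492853 Ft -9.44 F [-0.4 10.   8. ] tq [ 1.5   0.05 -0.11] [ 463.1 -148.1   64.7] 0.16981945572577015 12.9833
```

>>> play_rows --motion '[[[2.2,-0.02,0],[0,0,-1.146]],[[0,0,0],[0,0,0]],[[0,0,0],[0,0,0]]]'

```text
time_s: 13.23
eef_pos: [464.0, -150.1, 64.8]
ee_rot: [-0.001, 0.839, -0.544, -0.001]
force: [-0.9, 9.7, 8.6]
grip_width: 0.168
```

```bash
python3 lev.py
```

```text
theta 0.6322 r 109.4 toolx -65.96129783112585 Ft -9.26 F [-0.9  9.7  8.6] tq [ 1.45  0.01 -0.06] [ 464.  -150.1   64.8] 0.16796845877086883 13.2333
```

>>> play_rows --motion '[[[4.4,-0.09,0],[0,0,-2.292]],[[4.4,-0.09,0],[0,0,-2.292]],[[4.4,-0.09,0],[0,0,-2.292]],[[0,0,0],[0,0,0]],[[0,0,0],[0,0,0]]]'

```text
time_s: 13.65
eef_pos: [470.6, -162.4, 64.8]
ee_rot: [-0.001, 0.87, -0.493, 0.0]
force: [1.8, 6.6, 6.1]
grip_width: 0.166
```

```bash
python3 lev.py
```

```text
theta 0.7599 r 109.2 toolx -59.07099960007092 Ft -4.73 F [1.8 6.6 6.1] tq [ 1.07 -0.19  0.03] [ 470.6 -162.4   64.8] 0.16604395012955828 13.65
```

>>> play_rows --motion '[[[3.3,-0.05,0],[0,0,-1.719]],[[0,0,0],[0,0,0]],[[0,0,0],[0,0,0]]]'

```text
time_s: 13.9
eef_pos: [472.2, -165.0, 64.8]
ee_rot: [-0.001, 0.877, -0.48, 0.0]
force: [-0.1, 6.6, 6.9]
grip_width: 0.171
```

```bash
python3 lev.py
```

```text
theta 0.7878 r 109.2 toolx -57.3514171863272 Ft -5.68 F [-0.1  6.6  6.9] tq [ 1.12 -0.17  0.06] [ 472.2 -165.    64.8] 0.17096245304362312 13.9
```

>>> play_rows --motion '[[[1.4,-0.01,0],[0,0,-0.7]],[[0,0,0],[0,0,0]],[[0,0,0],[0,0,0]],[[0,0,0],[0,0,0]],[[0,0,0],[0,0,0]]]'

```text
time_s: 14.32
eef_pos: [472.7, -165.8, 64.8]
ee_rot: [-0.001, 0.88, -0.475, -0.0]
force: [-1.0, 8.6, 9.0]
grip_width: 0.168
```

```bash
python3 lev.py; python3 - <<'E'
from tin import *
im=ctrl.capture('wrist'); t=ctrl.capture('top'); sc=ctrl.capture('scene')
cv2.imwrite('pics/t4.png',t[:,:,::-1])
print(tin(t.copy(),cam('top'),(591,147),'pics/fit4.png'))
a=cv2.resize(sc[120:290,170:400],(460,340),interpolation=2);b=cv2.resize(t[160:290,170:330],(320,260),interpolation=2)
v=np.zeros((340,780,3),np.uint8);v[:,:460]=a;v[:260,460:]=b;cv2.imwrite('pics/v4.png',v[:,:,::-1])
E
```

```text
theta 0.7965 r 109.2 toolx -56.66158976743475 Ft -7.72 F [-1.   8.6  9. ] tq [ 1.36 -0.02  0.01] [ 472.7 -165.8   64.8] 0.16784778288589605 14.3167
{'centre': (np.float64(593.5), np.float64(147.5)), 'radial': np.float64(-103.5887605936864), 'pca': np.float64(-101.71277891612625), 'rect': (27.4954833984375, 7.726976013183594, 78.69007110595703)}
```

View pics/v4.png

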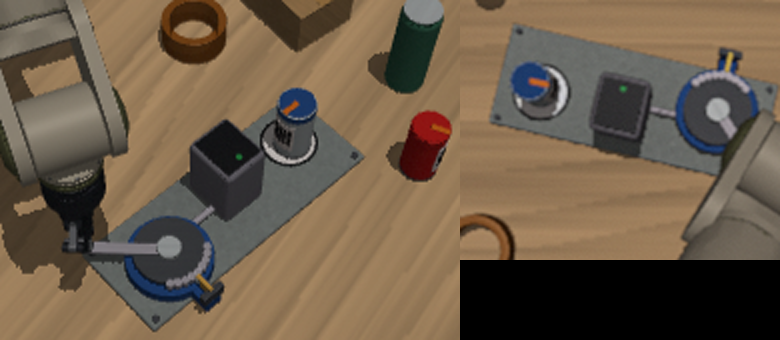

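The tin is upright on the pad with its stripe and label toward the scanner. The gripper holds the lever at about 0.80 rad, and the push has started to step up again, which fits the fourth notch. I hand the job in.

```bash
python3 -c "
from rig import ctrl; print(ctrl.finish_job())"; python3 lev.py
```

```text
the job is handed in; nothing more can be done
None
the job is handed in; nothing more can be done
```

I turned the parts tin to face the scanner, then swung the focus lever four clicks and handed the job in at about 14.5 s, still gripping the post.

- **Tin:** I turned it about 101.5° clockwise where it stood. Its lid stripe then read −102.3° in the wrist camera and −101.7° in the top camera, against a target of −102.6°. It stands upright on the pad.
- **Lever:** At hand-in the arm's position put it at about 0.797 rad, where notch 4 is 0.8. The push stepped up from 6.1 to 9.4 N between 0.597 and 0.612 rad, just past notch 3. It was rising again, from 5.7 to 7.7 N, at the final position, so the lever sits at notch 4, well short of the 0.9 crest.
- **Disagreements:**
  - The first lid-circle fit was pulled off by a shadow, so I used the stripe's own axis instead.
  - The top and wrist cameras differed by about 3 mm on the tin's centre. The grasp closed normally and the later check was good.
- **Other objects:** I touched nothing else, and forces stayed low (about 12 N at the most).

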